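# Stow a wire spool under the keeper bar

## Task

Slide the wound wire spool straight up off its spindle and set it gently, without dropping it, flat in the square well of the sloped holder. Then swing the holder's keeper bar across over the spool until it snaps fully home in its catch. Leave the tip-cleaner tin, the jar and the screwdriver where they stand.

Things in the scene. Friction and masses are not known exactly. Their poses are not given: they have to be found in the camera images.
- spindle: fixed dark steel disc, 90 mm across and 12 mm thick, with an upright 11 mm steel pin that ends 70 mm above the table. Origin: centre of its underside, on the table; z up.
- spool: full spool of copper wire with white flanges: a ring 61 mm in diameter, 44 mm tall, 16 mm bore, about 0.2 kg. It starts on the disc, round the spindle, whose pin stands 14 mm out of its top. Origin: centre of its lower end face; z along its axis, up at the start.
- tray: fixed aluminium plate of the holder, sloping 30 deg, low edge to the robot's right. Origin: centre of the square well's floor, 85 mm above the table. z: the plate's normal, x: up the slope (ahead and left), y: level (left and back to the robot). Well: 72 x 72 mm inside, sides along x and y, walls 8 mm thick, 14 mm high. Hinge post at y = +85 mm: 20 mm thick, 47 mm tall along z.
- keeper (a joint): angle of the flat steel keeper bar (14 mm wide, 6 mm thick, 48 to 54 mm above the well's floor), turning about the tray's z at the hinge post. 0: fully shut, lying along the tray's -y over the spool (4 mm clear), end pin at the stop behind the sprung ball. Grows to 2.0 as it opens up the slope (1.57: along +x). Stays where left; the last 0.12 rad takes about 4 N at the knob.
- keeper_hinge (a point): on the bar's hinge axis, at the top face of the bar (tray x 0, y +85, z 54 mm).
- keeper_knob (a point): centre of the top face of the bar's black knob, an upright round pin 14 mm in diameter and 26 mm tall along the tray's z, 148 mm from the hinge axis.
- tip_cleaner: bystander: round dark tin with brass top, 72 mm across, 34 mm tall. Origin: centre of its underside.
- flux_jar: bystander: small amber jar with white cap, 44 mm across, 45 mm tall. Origin: centre of its underside.
- driver: bystander: screwdriver, 160 mm long, black handle, lying on the table.
- catch (a point): centre of the top of the bar's grey catch block (tray x 0, y -99, z 50 mm); the block is 40 mm along x, 12 mm along y, with a 44 mm tall stop that reaches from it to y -71 mm on its downhill side; a brass sprung ball inside holds the shut bar's pin.
- spool_mid (a point): middle of the spool: on its axis, 22 mm from either end face.
- well_mid (a point): 22 mm above the centre of the well's floor along the tray's z: where the middle of the seated spool belongs.

How it is judged:
On the way, in this order (a step that is already met when the one before it is completed fails the run):
1. the spool is off the spindle (horizontal distance between spool and spindle above 0.06 m), for 0.1 s.
2. the spool lies flat on the floor of the well, the keeper bar still open (distance between spool_mid and well_mid below 0.012 m and angle between the z axis of spool and the z axis of tray, either way round below 0.08 rad and value of joint keeper above 0.5 rad), for 0.2 s.
At the end, for the whole second after the job is handed in: The spool rests flat in the well (either way up), its middle within 12 mm of where it belongs and its axis within 0.08 rad of the tray's normal, and the keeper bar is shut over it behind the sprung ball (angle under 0.03 rad), all at rest (distance between spool_mid and well_mid below 0.012 m and angle between the z axis of spool and the z axis of tray, either way round below 0.08 rad and value of joint keeper below 0.03 rad and linear speed of spool below 0.02 m/s and velocity of joint keeper below 0.05 rad/s); the robot touches nothing.
It fails at once if the spool is dropped (moving faster than 0.6 m/s out of the fingers, a fall of about 2 cm) (linear speed of spool above 0.6 m/s and contact force between the fingers and spool below 0.05 N).
It fails at once if the tin, the jar or the screwdriver is moved more than 20 mm (distance of any of tip_cleaner, flux_jar, driver from where it was at the start of the episode above 0.02 m).
It also fails if it takes over 61 s, if anything falls off the work surface, if the arm or the gripper's body presses on something with over 40 N, if the wrist force passes 120 N, or if a joint passes its speed limit or range.

## Robot

A 6-joint arm with a two-finger parallel gripper is mounted at the origin on the work surface. World frame = base frame: x ahead of the robot, y to its left, z up, the work surface at z = 0. Lengths are in m, angles in rad, forces in N, time in s.
With the tool pointing down it reaches from about 0.275 to 0.85 m from the base axis. Payload 19 kg.
Tool frame: the origin (TCP) lies where the fingers leave the gripper's body, on its centre line; the fingertips stand 73 mm ahead of it and the grasp point (between the pads) lies 54 mm ahead of it; z points along the fingers, y is the direction in which the jaws open and shut (so a half turn about z gives the same grasp; the last joint's range is limited). The gripper opens to 85 mm and grips with 20 to 120 N. Pads are 22 mm wide; open, the fingers measure 114 mm over their backs; the gripper's body (76 mm by 85 mm) begins 54 mm behind the grasp point. The pads swing forward as they close: fully open they stand 13 mm farther back than shut.
Start: joints at [1.108, 0.15, 1.437, -0, 1.554, -0.134], TCP at [0.186, 0.544, 0.304] pointing down, gripper open.
Joint ranges: [-2.8, 2.8], [-0.68, 2.1], [0.12, 2.68], [-1.39, 4.53], [0.16, 2.79], [-2.81, 2.81]. Speed limits (rad/s): [1.89, 1.89, 2.22, 3.01, 3.01, 3.01].

## Interface

Orientations are given as a 3x3 rotation matrix whose columns are the frame's x, y, z axes.
In Python, from workcell import monitor, optics, order, models gives the robot as it stands. The module is installed in compiled form; this text tells all that it offers.
- The arm moves only by the tool send_rows, never from a script. Its argument "rows" is a list of rows, each an object with "delta_pos": the shift along the tool's x, y, z in cm, a list of three; "dr": the turn, a rotation vector about the tool's x, y, z in rad, a list of three. In form: [{"delta_pos": [dx, dy, dz], "dr": [wx, wy, wz]}, ...]. A call has 1 to 20 rows; each row is the pose to reach, as a shift and turn from the pose measured when the call began, along the tool's axes at that moment; what a row does not reach only later rows make up. A row lasts 1/10 s, in which the tool goes at most 50 mm and 8.59 degrees, less where a joint would pass 70% of its speed; a pose out of reach is approached as far as the arm can. A call with a gripper value outside its range is refused whole. "fingers" is the closure, from 0 (fully open) to 1 (shut), set as the call begins (left out, the last holds). The fingers move at their own pace and stop on an object; "force" is the grip in N (left out, the last holds). Time passes only in rows, so rows that repeat a pose let the fingers close. It gives the time, the measured TCP pose, the force and the opening at its end, in the units of the state.
- monitor.sense(): the state, without advancing time (a new reading comes with each control period).
- optics.snapshot(name): name is "side" or "top"; returns the picture (384x512x3 uint8, red, green, blue); there is no depth.
- optics.camera_info(name): a dict with "intrinsics" (3x3 intrinsics, pixels), "dist_coeffs" ([k1, k2, p1, p2, k3] as OpenCV has them; the pictures are not rectified), "R" (3x3) and "t" (3): a world point X has camera coordinates R X + t. Camera axes: x right, y down, z forward; pixel columns grow to the right and rows downward; lengths in m; the calibration is good to about 2 mm. A picture is of the moment at which its call begins. camera_info takes no time and is no camera call.
- order.close_job(): hands the job in, once; it reports no verdict.
Trained networks look in the newest picture that a camera, given by its name, has taken for a name from the list of things; names that differ only in an ending like _2 or _b are one class to them, and where a whole thing is asked for, a point or a joint stands for the part that bears it (a point fixed in the world has none). Each returns a list of dicts, best first, with "p" (0 to 1); they miss things now and then, are a little off and sometimes report something else, mostly with a low value. They report only what shows in the picture. A call takes as long as a camera call.
- models.look_for(camera, target): "centre" ([column, row] in pixels, amid what is visible of it).
- models.place_of(camera, target): "centre" ([column, row] in pixels: a listed point, or the origin of a listed thing).
The state is a dict: "time": time; "joint_pos": joint angles; "joint_velocities": joint speeds; "joint_efforts": joint torques, N m; "tcp_pos": TCP position; "tcp_rot": TCP orientation; "force": force on the tool from outside, world axes, zero at the start; "torque": the same for the moment, N m; "finger_gap": opening from 0.0 (shut) to 1.0 (fully open).
Only numpy, scipy, OpenCV 4.12 (cv2) and the standard library are available. Lean on these libraries where they do the work, as an engineer would, in place of code of your own. Each camera call takes 0.05 s, during which the arm holds its last target. There are 200 camera calls.

## Working session

There is one attempt and no reset: what is moved stays moved. The work goes in short steps, Python scripts to look and compute and a tool call to move; the robot and the scene stay as the last step left them, time stands still between calls to the robot, and variables do not carry over. Pictures are saved under pics/ and viewed, about 8 in all and at most 12, crops included, and the job is handed in when it is done.

Besides the shell and the picture viewer there is one more tool, called after "Call:" by a JSON object that holds its "name" and its "arguments". send_rows: Moves the arm, as the interface text tells. Its arguments: {"type":"object","properties":{"rows":{"type":"array","items":{"type":"object","properties":{"delta_pos":{"type":"array","items":{"type":"number"}},"dr":{"type":"array","items":{"type":"number"}}}}},"fingers":{"type":"number"},"force":{"type":"number"}},"required":["rows"]}

```bash
mkdir -p pics
cat > h.py <<'E'
import numpy as np, cv2
from workcell import monitor, optics, order, models
def snap(n,f):
    im=optics.snapshot(n); cv2.imwrite('pics/'+f,im[:,:,::-1]); return im
def cam(n):
    c=optics.camera_info(n); return [np.array(c[k],float) for k in("intrinsics","dist_coeffs","R","t")]
def ray(n,px):
    K,d,R,t=cam(n); u=cv2.undistortPoints(np.array([[px]],float),K,d)[0,0]
    v=R.T@np.array([u[0],u[1],1]); return -R.T@t, v/np.linalg.norm(v)
def atz(n,px,z):
    o,v=ray(n,px); return o+v*(z-o[2])/v[2]
def tri(p1,p2):
    o1,v1=ray('side',p1);o2,v2=ray('top',p2)
    s=np.linalg.lstsq(np.c_[v1,-v2],o2-o1,rcond=None)[0]
    a,b=o1+s[0]*v1,o2+s[1]*v2
    return (a+b)/2,np.linalg.norm(a-b)
def proj(n,P):
    K,d,R,t=cam(n); return cv2.projectPoints(np.atleast_2d(np.array(P,float)),cv2.Rodrigues(R)[0],t,K,d)[0][:,0]
E
python3 - <<'E'
from h import *
np.set_printoptions(precision=4,suppress=True)
for n in('side','top'): snap(n,n+'0.png'); K,d,R,t=cam(n); print(n,-R.T@t,R[2],K[0,0])
for k in['spindle','spool','tray','keeper_hinge','keeper_knob','catch','spool_mid','well_mid','tip_cleaner','flux_jar','driver']:
    r={}
    for n in('side','top'):
        q=models.place_of(n,k); print(k,n,[(np.round(a['centre'],1).tolist(),round(a['p'],2)) for a in q[:2]])
        if q:r[n]=q[0]['centre']
    if len(r)==2: print('   ',*tri(r['side'],r['top']))
print(monitor.sense())
E
```

```text
side [0.4972 0.9176 0.7593] [ 0.054  -0.8291 -0.5565] 448.83423276652087
top [ 0.4267 -0.0015  1.0365] [ 0.1326 -0.     -0.9912] 411.2673957456229
spindle side [([286.3, 342.5], 0.55)]
spindle top [([128.8, 227.7], 0.92), ([131.0, 230.1], 0.27)]
    [0.463  0.321  0.0019] 0.0003746265434370457
spool side [([292.5, 341.1], 0.62)]
spool top [([131.1, 229.1], 0.82)]
    [0.4548 0.3155 0.0011] 0.009070514429221325
tray side [([239.3, 225.6], 0.78)]
tray top [([236.4, 176.9], 0.93)]
    [0.5828 0.0427 0.0878] 0.007979426321326748
keeper_hinge side [([274.2, 201.8], 0.7)]
keeper_hinge top [([252.3, 209.5], 0.87)]
    [0.5011 0.0053 0.1384] 0.005493390240583651
keeper_knob side [([286.4, 192.7], 0.48)]
keeper_knob top [([197.6, 216.6], 0.6)]
    [0.4773 0.1115 0.2358] 0.0009761904943838935
catch side [([201.4, 207.8], 0.79), ([243.6, 219.0], 0.68)]
catch top [([238.0, 128.2], 0.85), ([378.9, 242.0], 0.39)]
    [0.6812 0.0375 0.1334] 0.0038691572393806948
spool_mid side [([288.0, 331.1], 0.69), ([207.8, 329.6], 0.42)]
spool_mid top [([125.8, 228.9], 0.79)]
    [0.4602 0.318  0.0352] 0.002993
[... 462 characters left out ...]
81397043
driver side [([242.6, 216.1], 0.69), ([209.5, 326.9], 0.68)]
driver top [([140.1, 162.9], 0.56)]
    [0.571  0.2244 0.2532] 0.01932661790640892
{'time': 1.2, 'joint_pos': array([ 1.108 ,  0.1505,  1.4374, -0.    ,  1.5538, -0.134 ]), 'joint_velocities': array([-0.0011, -0.0002, -0.0004, -0.0009, -0.0008,  0.0012]), 'joint_efforts': array([  0.0008, -71.2811, -57.1049,  -0.    ,   0.0015,  -0.0001]), 'tcp_pos': array([0.1857, 0.5442, 0.3039]), 'tcp_rot': array([[-0.9464,  0.3229, -0.    ],
       [ 0.3229,  0.9464, -0.0001],
       [-0.    , -0.0001, -1.    ]]), 'force': array([-0.4049, -0.3966, -0.3512]), 'torque': array([-0.0031, -0.0083, -0.0382]), 'finger_gap': 1.000138924242293}
```

```bash
python3 -c "
import cv2,numpy as np
a=cv2.imread('pics/side0.png');b=cv2.imread('pics/top0.png')
cv2.imwrite('pics/both0.png',cv2.resize(np.vstack([a,b]),(400*1,600)))"
```

```text
(no output)
```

View pics/side0.png

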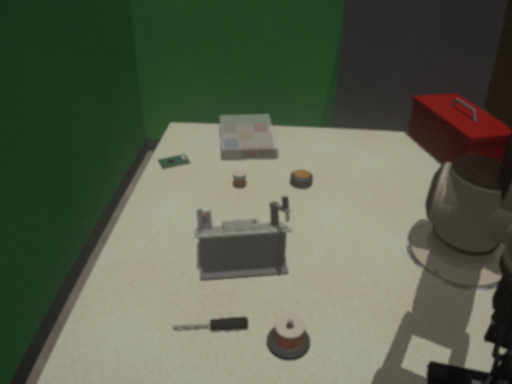

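View pics/top0.png

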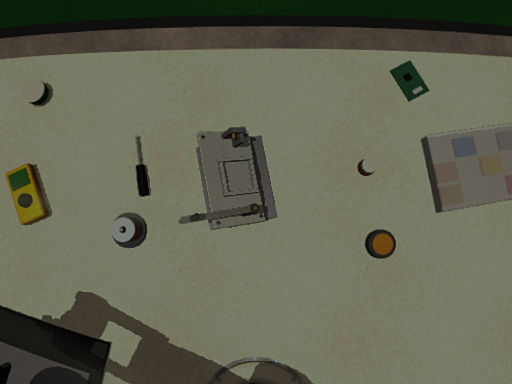

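The side view shows the tray at about (240,245), the spool and spindle at (290,335) and the screwdriver at (215,324). The top view shows the well at (237,177), the catch at (236,136), the hinge at (253,209), the knob near (185,219), the spool at (125,229), the tin at (380,243) and the jar at (367,167). Next I'll fit the tray pose and overlay a model to check it.

```bash
cat > fit.py <<'E'
from h import *
from scipy.optimize import least_squares
obs={'tray':((0,0,0),(239.3,225.6),(236.4,176.9)),'hinge':((0,85,54),(274.2,201.8),(252.3,209.5)),
'catch':((0,-99,50),(201.4,207.8),(238,128.2)),'well':((0,0,22),(243.2,220.4),(238.3,178))}
def T(p):
    c,s=np.cos(p[2]),np.sin(p[2]);a=np.pi/6
    R=np.c_[[c*np.cos(a),s*np.cos(a),np.sin(a)],[-s,c,0],[-c*np.sin(a),-s*np.sin(a),np.cos(a)]]
    return R,np.array([p[0],p[1],.085])
def w(p,L): R,o=T(p); return o+np.atleast_2d(L)/1000@R.T
def res(p):
    r=[]
    for L,a,b in obs.values():
        P=w(p,L); r+=[proj('side',P)[0]-a,proj('top',P)[0]-b]
    return np.concatenate(r)
E
python3 - <<'E'
from fit import *
s=least_squares(res,[.58,.04,1.7],loss='soft_l1'); p=s.x
print(p,np.round(res(p).reshape(-1,4),1)); print(T(p)[0])
for n in('side','top'):
    im=cv2.imread(f'pics/{n}0.png'); x0,y0=(180,170) if n=='side' else (170,110)
    Z=5; cr=cv2.resize(im[y0:y0+120,x0:x0+120],None,fx=Z,fy=Z,interpolation=cv2.INTER_CUBIC)
    def pl(L,c,cl=True): 
        q=((proj(n,w(p,L))-[x0,y0]+.5)*Z).astype(int); cv2.polylines(cr,[q],cl,c,1)
    for h,h2 in((36,0),(44,14)): pl([(h,h,h2),(-h,h,h2),(-h,-h,h2),(h,-h,h2)],(0,255,0))
    pl([(20,-93,50),(-20,-93,50),(-20,-105,50),(20,-105,50)],(0,0,255))
    pl([(0,85,54),(0,-63,54)],(255,0,0),False)
    for k,c in((1.57,(255,255,0)),(1.8,(0,255,255)),(2.0,(255,0,255))): pl([(0,85,54),(148*np.sin(k),85-148*np.cos(k),54),(148*np.sin(k),85-148*np.cos(k),80)],c,False)
    cv2.imwrite(f'pics/{n}_fit.png',cr)
E
```

```text
[0.57925854 0.04513397 1.73530503] [[ 2.9  1.9 -0.9 -0. ]
 [ 1.5  2.2  0.4 -0.5]
 [-0.5  1.3  0.5  1.6]
 [-1.3 -1.8  1.5 -3.2]]
[[-0.14182698 -0.98649893  0.08188385]
 [ 0.85433314 -0.16376769 -0.49324947]
 [ 0.5         0.          0.8660254 ]]
```

View pics/top_fit.png

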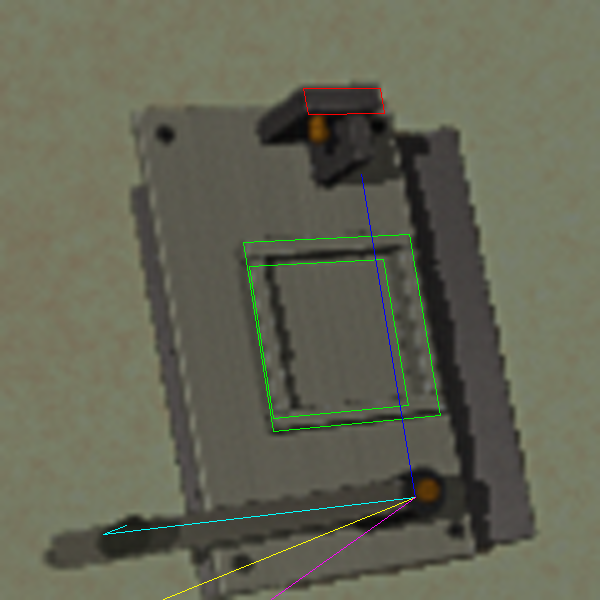

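View pics/side_fit.png

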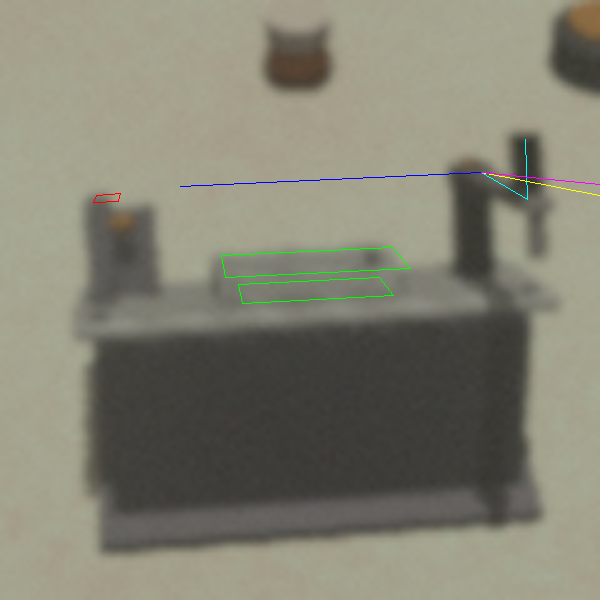

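The overlay agrees with the image: well walls, catch, and bar at about 1.8 rad. Next is the hover above the spool.

```bash
cat >> fit.py <<'E'
from scipy.spatial.transform import Rotation as Ro
P=[.5803,.0447,1.735]
RT,OT=T(P); H=np.c_[[RT[0,1],RT[1,1],0],np.cross([0,0,-1],[RT[0,1],RT[1,1],0]),[0,0,-1]]
RW=np.c_[RT[:,1],RT[:,0],-RT[:,2]]   # tool pose over the well
def go(R,p):
    s=monitor.sense(); C=s['tcp_rot']
    print('t',round(s['time'],2),'dpos cm',np.round(C.T@(np.array(p)-s['tcp_pos'])*100,2).tolist(),'dr',np.round(Ro.from_matrix(C.T@R).as_rotvec(),3).tolist())
E
python3 -c "
from fit import *
go(H,[.4615,.319,.25])"
```

```text
t 1.2 dpos cm [-33.37, -12.41, 5.39] dr [-0.0, -0.0, -0.493]
```

Call:
{"name": "send_rows", "arguments": {"rows": [{"delta_pos": [-8.34, -3.1, 1.35], "dr": [0, 0, -0.123]}, {"delta_pos": [-16.7, -6.2, 2.7], "dr": [0, 0, -0.246]}, {"delta_pos": [-25, -9.3, 4.05], "dr": [0, 0, -0.37]}, {"delta_pos": [-33.37, -12.41, 5.39], "dr": [0, 0, -0.493]}, {"delta_pos": [-33.37, -12.41, 5.39], "dr": [0, 0, -0.493]}, {"delta_pos": [-33.37, -12.41, 5.39], "dr": [0, 0, -0.493]}, {"delta_pos": [-33.37, -12.41, 5.39], "dr": [0, 0, -0.493]}, {"delta_pos": [-33.37, -12.41, 5.39], "dr": [0, 0, -0.493]}, {"delta_pos": [-33.37, -12.41, 5.39], "dr": [0, 0, -0.493]}, {"delta_pos": [-33.37, -12.41, 5.39], "dr": [0, 0, -0.493]}, {"delta_pos": [-33.37, -12.41, 5.39], "dr": [0, 0, -0.493]}, {"delta_pos": [-33.37, -12.41, 5.39], "dr": [0, 0, -0.493]}], "fingers": 0, "force": 40}}

```text
time: 2.4
tcp_pos: [0.4606, 0.3199, 0.2503]
tcp_rot: [[-0.986, -0.165, 0.0], [-0.165, 0.986, 0.0], [-0.0, 0.0, -1.0]]
force: [-0.4, 1.5, -0.5]
finger_gap: 1.0
```

Run:
```python
from fit import *
go(H,[.4615,.319,.25])
snap('side','side1.png')
q=models.place_of('side','spool_mid');print(q[:2])
im=cv2.imread('pics/side1.png'); x0,y0,Z=230,240,5
cr=cv2.resize(im[y0:y0+120,x0:x0+130],None,fx=Z,fy=Z,interpolation=cv2.INTER_CUBIC)
a=np.linspace(0,6.3,40)
for x,y,c in((.4615,.319,(0,255,0)),):
  for z,r in((.012,.0305),(.056,.0305),(.012,.045),(.07,.0055)):
    pts=np.c_[x+r*np.cos(a),y+r*np.sin(a),0*a+z]
    cv2.polylines(cr,[((proj('side',pts)-[x0,y0]+.5)*Z).astype(int)],True,c,1)
im=cv2.imread('pics/top0.png'); x0,y0=70,175
c2=cv2.resize(im[y0:y0+100,x0:x0+100],None,fx=Z,fy=Z,interpolation=cv2.INTER_CUBIC)
for z,r in((.056,.0305),(.012,.045),(.07,.0055)):
    pts=np.c_[.4615+r*np.cos(a),.319+r*np.sin(a),0*a+z]
    cv2.polylines(c2,[((proj('top',pts)-[x0,y0]+.5)*Z).astype(int)],True,(0,255,0),1)
cr=cr[:500,:400][:, :]; cv2.imwrite('pics/sp.png',np.hstack([cr[:500],c2[:,80:480]]))
```

```text
t 2.4 dpos cm [-0.07, -0.1, 0.03] dr [0.0, 0.0, 0.002]
[]
```

View pics/sp.png

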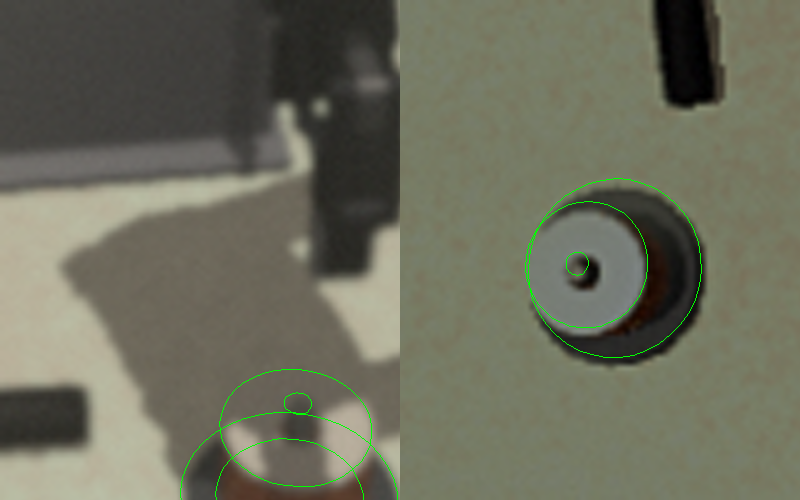

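In the top view the flange sits about 1.2 px below the model, so the spool is at about (0.459, 0.3185). Descending and gripping.

Call:
{"name": "send_rows", "arguments": {"rows": [{"delta_pos": [0.18, -0.11, 4], "dr": [0, 0, 0]}, {"delta_pos": [0.18, -0.11, 8], "dr": [0, 0, 0]}, {"delta_pos": [0.18, -0.11, 11], "dr": [0, 0, 0]}, {"delta_pos": [0.18, -0.11, 13.5], "dr": [0, 0, 0]}, {"delta_pos": [0.18, -0.11, 15], "dr": [0, 0, 0]}, {"delta_pos": [0.18, -0.11, 15], "dr": [0, 0, 0]}, {"delta_pos": [0.18, -0.11, 15], "dr": [0, 0, 0]}]}}

```text
time: 3.2
tcp_pos: [0.4596, 0.3186, 0.1012]
tcp_rot: [[-0.986, -0.165, 0.001], [-0.165, 0.986, 0.001], [-0.001, 0.0, -1.0]]
force: [0.2, 0.4, 0.6]
finger_gap: 1.001
```

Call:
{"name": "send_rows", "arguments": {"rows": [{"delta_pos": [0, 0, 0], "dr": [0, 0, 0]}, {"delta_pos": [0, 0, 0], "dr": [0, 0, 0]}, {"delta_pos": [0, 0, 0], "dr": [0, 0, 0]}, {"delta_pos": [0, 0, 0], "dr": [0, 0, 0]}, {"delta_pos": [0, 0, 0], "dr": [0, 0, 0]}, {"delta_pos": [0, 0, 0], "dr": [0, 0, 0]}, {"delta_pos": [0, 0, 0], "dr": [0, 0, 0]}, {"delta_pos": [0, 0, 0], "dr": [0, 0, 0]}], "fingers": 1, "force": 40}}

```text
time: 4.0
tcp_pos: [0.4601, 0.3191, 0.1031]
tcp_rot: [[-0.986, -0.165, 0.003], [-0.165, 0.986, 0.002], [-0.004, 0.001, -1.0]]
force: [-4.4, -0.1, 13.4]
finger_gap: 0.696
```

Call:
{"name": "send_rows", "arguments": {"rows": [{"delta_pos": [0, 0, -1], "dr": [0, 0, 0]}, {"delta_pos": [0, 0, -2.5], "dr": [0, 0, 0]}, {"delta_pos": [0, 0, -4.5], "dr": [0, 0, 0]}, {"delta_pos": [0, 0, -7], "dr": [0, 0, 0]}, {"delta_pos": [0, 0, -10], "dr": [0, 0, 0]}, {"delta_pos": [0, 0, -13], "dr": [0, 0, 0]}, {"delta_pos": [0, 0, -16], "dr": [0, 0, 0]}, {"delta_pos": [0, 0, -18], "dr": [0, 0, 0]}, {"delta_pos": [0, 0, -18], "dr": [0, 0, 0]}]}}

```text
time: 4.9
tcp_pos: [0.46, 0.319, 0.2872]
tcp_rot: [[-0.986, -0.165, 0.008], [-0.165, 0.986, 0.004], [-0.009, 0.003, -1.0]]
force: [0.3, 0.4, -2.9]
finger_gap: 0.696
```

Run:
```python
from fit import *
# target: spool bottom 60 mm above well floor along normal, TCP 91 mm above bottom
go(RW,OT+RT[:,2]*(.091+.060))
R,o=T(P); print(o+RT[:,2]*.151)
```

```text
t 4.9 dpos cm [-7.27, -36.61, 7.1] dr [-0.521, 0.008, 0.004]
[ 0.59264174 -0.02978444  0.21576984]
```

Call:
{"name": "send_rows", "arguments": {"rows": [{"delta_pos": [-2, -2, 0], "dr": [0, 0, 0]}, {"delta_pos": [-4, -5, 0], "dr": [0, 0, 0]}, {"delta_pos": [-6, -9, 0], "dr": [-0.05, 0, 0]}, {"delta_pos": [-7.27, -13, 0.5], "dr": [-0.1, 0, 0]}, {"delta_pos": [-7.27, -17, 1], "dr": [-0.17, 0, 0]}, {"delta_pos": [-7.27, -21, 2], "dr": [-0.24, 0, 0]}, {"delta_pos": [-7.27, -25, 3], "dr": [-0.31, 0, 0]}, {"delta_pos": [-7.27, -29, 4], "dr": [-0.38, 0, 0]}, {"delta_pos": [-7.27, -32.5, 5], "dr": [-0.45, 0, 0]}, {"delta_pos": [-7.27, -35, 6], "dr": [-0.5, 0.008, 0.004]}, {"delta_pos": [-7.27, -36.61, 7.1], "dr": [-0.521, 0.008, 0.004]}, {"delta_pos": [-7.27, -36.61, 7.1], "dr": [-0.521, 0.008, 0.004]}, {"delta_pos": [-7.27, -36.61, 7.1], "dr": [-0.521, 0.008, 0.004]}, {"delta_pos": [-7.27, -36.61, 7.1], "dr": [-0.521, 0.008, 0.004]}, {"delta_pos": [-7.27, -36.61, 7.1], "dr": [-0.521, 0.008, 0.004]}]}}

```text
time: 6.4
tcp_pos: [0.5926, -0.0289, 0.2164]
tcp_rot: [[-0.986, -0.143, -0.081], [-0.164, 0.854, 0.493], [-0.001, 0.5, -0.866]]
force: [-0.5, 0.8, -2.5]
finger_gap: 0.694
```

```bash
cat > ov.py <<'E'
from fit import *
def ov(f,dz=.091):
    s=monitor.sense(); C,p=s['tcp_rot'],s['tcp_pos']; out=[]
    print('tcp in tray mm',np.round((RT.T@(p-OT))*1000,1), 'z.z',C[:,2]@RT[:,2], s['force'])
    a=np.linspace(0,6.3,40)
    for n,x0,y0 in(('side',190,160),('top',195,120)):
        im=snap(n,n+f); q=models.place_of(n,'spool_mid'); print(n,[(np.round(b['centre'],1),round(b['p'],2)) for b in q[:2]],'pred',proj(n,p+C[:,2]*(dz-.022)))
        im=im[:,:,::-1].copy(); Z=5; cr=cv2.resize(im[y0:y0+100,x0:x0+80],None,fx=Z,fy=Z,interpolation=cv2.INTER_CUBIC)
        def pl(X,c): cv2.polylines(cr,[((proj(n,X)-[x0,y0]+.5)*Z).astype(int)],True,c,1)
        for z in(dz,dz-.044): pl(p+C[:,[2]].T*z+.0305*(np.outer(np.cos(a),C[:,0])+np.outer(np.sin(a),C[:,1])),(0,255,0))
        pl(w(P,[(44,44,14),(-44,44,14),(-44,-44,14),(44,-44,14)]),(0,0,255))
        out.append(cr)
    cv2.imwrite('pics/ov'+f,np.hstack(out))
E
python3 -c "
from ov import *
ov('2.png')"
```

```text
tcp in tray mm [ 1.100e+00 -1.000e-01  1.511e+02] z.z -0.999999820361981 [-0.54651395  0.77473149 -2.49929168]
side [(array([239.4, 196.1]), 0.87)] pred [[240.41175637 194.0885898 ]]
top [(array([252.1, 169. ]), 0.65)] pred [[252.2742766  168.07682827]]
```

View pics/ov2.png

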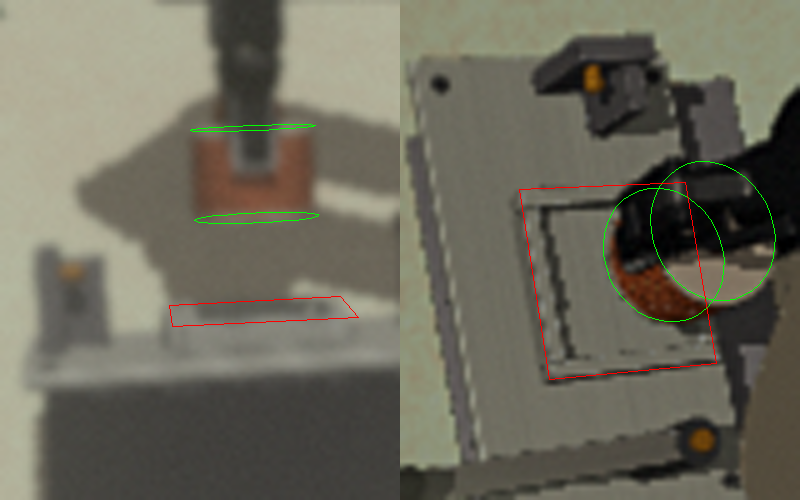

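In the side view the spool sits about 1 px right of the well's centre and slightly high in the fingers. The top view agrees with the model. I'll shift 1.5 mm and descend most of the way.

Call:
{"name": "send_rows", "arguments": {"rows": [{"delta_pos": [-0.15, 0, 0.8], "dr": [0, 0, 0]}, {"delta_pos": [-0.15, 0, 1.6], "dr": [0, 0, 0]}, {"delta_pos": [-0.15, 0, 2.4], "dr": [0, 0, 0]}, {"delta_pos": [-0.15, 0, 3.2], "dr": [0, 0, 0]}, {"delta_pos": [-0.15, 0, 3.8], "dr": [0, 0, 0]}, {"delta_pos": [-0.15, 0, 4.3], "dr": [0, 0, 0]}, {"delta_pos": [-0.15, 0, 4.7], "dr": [0, 0, 0]}, {"delta_pos": [-0.15, 0, 5], "dr": [0, 0, 0]}, {"delta_pos": [-0.15, 0, 5.2], "dr": [0, 0, 0]}, {"delta_pos": [-0.15, 0, 5.2], "dr": [0, 0, 0]}]}}

```text
time: 7.6
tcp_pos: [0.5899, -0.0034, 0.171]
tcp_rot: [[-0.986, -0.142, -0.081], [-0.164, 0.854, 0.493], [-0.001, 0.5, -0.866]]
force: [0.9, -0.2, -2.5]
finger_gap: 0.692
```

```bash
python3 -c "
from ov import *
ov('3.png',.089)"
```

```text
tcp in tray mm [ 0.6 -1.6 98.9] z.z -0.9999998975616797 [ 0.90265597 -0.18980633 -2.54063953]
side [(array([241. , 213.9]), 0.67)] pred [[240.64766283 214.50117349]]
top [(array([128.1, 227.7]), 0.71)] pred [[241.64566041 172.66935247]]
```

View pics/ov3.png

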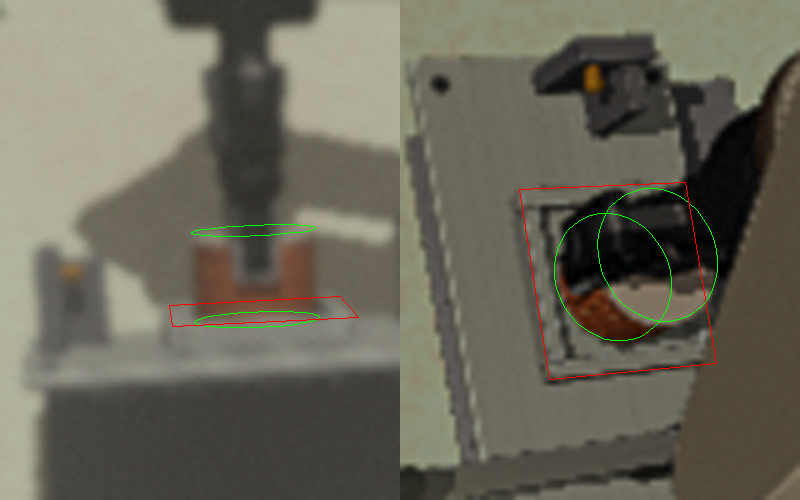

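The side view shows the spool centred between the walls (gaps of about 30 and 28 zoomed px). The top view also shows it inside the walls. Lowering it the last bit slowly.

Call:
{"name": "send_rows", "arguments": {"rows": [{"delta_pos": [0, 0, 0.2], "dr": [0, 0, 0]}, {"delta_pos": [0, 0, 0.4], "dr": [0, 0, 0]}, {"delta_pos": [0, 0, 0.55], "dr": [0, 0, 0]}, {"delta_pos": [0, 0, 0.7], "dr": [0, 0, 0]}, {"delta_pos": [0, 0, 0.7], "dr": [0, 0, 0]}]}}

```text
time: 8.3
tcp_pos: [0.5894, 0.0001, 0.165]
tcp_rot: [[-0.986, -0.142, -0.081], [-0.164, 0.854, 0.493], [-0.001, 0.5, -0.866]]
force: [0.3, -0.6, -2.9]
finger_gap: 0.694
```

Call:
{"name": "send_rows", "arguments": {"rows": [{"delta_pos": [0, 0, 0.1], "dr": [0, 0, 0]}, {"delta_pos": [0, 0, 0.2], "dr": [0, 0, 0]}, {"delta_pos": [0, 0, 0.2], "dr": [0, 0, 0]}]}}

```text
time: 8.6
tcp_pos: [0.5896, 0.0004, 0.1646]
tcp_rot: [[-0.987, -0.143, -0.079], [-0.164, 0.855, 0.493], [-0.003, 0.499, -0.867]]
force: [-2.8, -8.6, 13.0]
finger_gap: 0.696
```

Contact at TCP 91 mm above the floor, as predicted. Releasing.

Call:
{"name": "send_rows", "arguments": {"rows": [{"delta_pos": [0, 0, 0], "dr": [0, 0, 0]}, {"delta_pos": [0, 0, 0], "dr": [0, 0, 0]}, {"delta_pos": [0, 0, 0], "dr": [0, 0, 0]}, {"delta_pos": [0, 0, 0], "dr": [0, 0, 0]}, {"delta_pos": [0, 0, 0], "dr": [0, 0, 0]}], "fingers": 0}}

```text
time: 9.1
tcp_pos: [0.5895, 0.0005, 0.1645]
tcp_rot: [[-0.986, -0.143, -0.08], [-0.164, 0.855, 0.493], [-0.002, 0.499, -0.866]]
force: [0.1, -0.5, -0.4]
finger_gap: 0.997
```

Call:
{"name": "send_rows", "arguments": {"rows": [{"delta_pos": [0, 0, -1], "dr": [0, 0, 0]}, {"delta_pos": [0, 0, -3], "dr": [0, 0, 0]}, {"delta_pos": [0, 0, -6], "dr": [0, 0, 0]}, {"delta_pos": [0, 0, -9], "dr": [0, 0, 0]}, {"delta_pos": [0, 0, -12], "dr": [0, 0, 0]}, {"delta_pos": [0, 0, -14], "dr": [0, 0, 0]}, {"delta_pos": [0, 0, -14], "dr": [0, 0, 0]}]}}

```text
time: 9.8
tcp_pos: [0.6013, -0.07, 0.2887]
tcp_rot: [[-0.987, -0.144, -0.076], [-0.163, 0.856, 0.491], [-0.006, 0.497, -0.868]]
force: [0.7, -0.7, -1.4]
finger_gap: 0.993
```

Run:
```python
from ov import *
s=monitor.sense(); print(s['time'],s['finger_gap'],s['tcp_pos'],'joints',s['joint_pos'])
out=[];a=np.linspace(0,6.3,40)
for n,x0,y0 in(('side',190,160),('top',165,120)):
    im=snap(n,n+'4.png')[:,:,::-1]
    for k in('spool_mid','keeper_knob'): print(n,k,[(np.round(b['centre'],1),round(b['p'],2)) for b in models.place_of(n,k)[:2]])
    print('pred mid',proj(n,w(P,[(0,0,22)])))
    cr=cv2.resize(im[y0:y0+100,x0:x0+(80 if n=='side' else 110)],None,fx=4,fy=4,interpolation=cv2.INTER_CUBIC)
    def pl(X,c,cl=True): cv2.polylines(cr,[((proj(n,X)-[x0,y0]+.5)*4).astype(int)],cl,c,1)
    for z in(0,44): pl(w(P,np.c_[30.5*np.cos(a),30.5*np.sin(a),0*a+z]),(0,255,0))
    for k in(1.78,1.85): L=lambda r,z:(r*np.sin(k),85-r*np.cos(k),z); pl(w(P,[L(0,54),L(148,54),L(148,80)]),(255,255,0),False)
    out.append(cr)
cv2.imwrite('pics/rel.png',np.hstack(out))
```

```text
9.8 0.9933915293319088 [ 0.60126844 -0.07004303  0.28871261] joints [-0.42000209  0.32414267  1.32178702  0.44094487  1.77595338 -2.12621672]
side spool_mid [(array([238.8, 219. ]), 0.75)]
side keeper_knob [(array([286.5, 195.1]), 0.72)]
pred mid [[241.46115537 218.47142855]]
top spool_mid [(array([239.2, 173.6]), 0.91)]
top keeper_knob [(array([197.3, 214.8]), 0.96)]
pred mid [[239.97260978 174.32862466]]
```

View pics/rel.png

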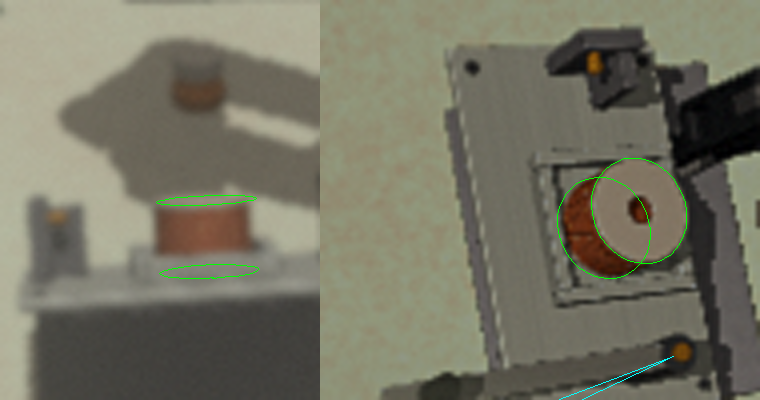

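The spool is seated flat in the well. The bar looks nearer to 1.55 rad, because the cyan line I matched earlier was the 1.57 one. Next I'll measure the knob and plan to straddle it with the jaws and swing it.

```bash
cat > arc.py <<'E'
from ov import *
def pose(k,r=148,z=132,lead=0):  # lead mm toward shut
    L=np.array([r*np.sin(k)-lead*np.cos(k),85-r*np.cos(k)-lead*np.sin(k),z])
    return RW@Ro.from_rotvec([0,0,np.pi-k]).as_matrix(), w(P,L)[0]
def d(R,p,C0=None,p0=None):
    s=monitor.sense(); C=s['tcp_rot']
    return [round(float(v),2) for v in C.T@(p-s['tcp_pos'])*100],[round(float(v),3) for v in Ro.from_matrix(C.T@R).as_rotvec()]
E
python3 - <<'E'
from arc import *
for a,b in(((286.4,192.7),(197.6,216.6)),((286.5,195.1),(197.3,214.8))):
    X,e=tri(a,b); l=RT.T@(X-OT)*1000; print(l,e,'k',np.arctan2(l[0],85-l[1]),np.hypot(l[0],l[1]-85))
for k in(1.45,1.5,1.55,1.6): print(k,[proj(n,w(P,[(148*np.sin(k),85-148*np.cos(k),80)])) for n in('side','top')])
E
```

```text
[147.07966546  90.68008895  89.26836982] 0.0009761904943838935 k 1.6093962761907672 147.18930465073493
[145.60813666  88.78400718  84.39887054] 0.003364575395423362 k 1.5967780869152448 145.6572970042175
1.45 [array([[275.87856601, 197.53711936]]), array([[194.18039013, 205.26969785]])]
1.5 [array([[279.34184769, 197.40417477]]), array([[194.40042532, 208.96622606]])]
1.55 [array([[282.79023052, 197.25974651]]), array([[194.79731798, 212.6668384 ]])]
1.6 [array([[286.21096102, 197.10438491]]), array([[195.37049688, 216.35964209]])]
```

```bash
python3 -c "
from arc import *
print(d(*pose(1.6,z=190)))"
```

```text
([9.07, 14.73, 4.04], [0.0, 0.001, 1.543])
```

Call:
{"name": "send_rows", "arguments": {"rows": [{"delta_pos": [1, 1.5, 0], "dr": [0, 0, 0.14]}, {"delta_pos": [2, 3, 0], "dr": [0, 0, 0.28]}, {"delta_pos": [3, 4.5, 0], "dr": [0, 0, 0.42]}, {"delta_pos": [4, 6, 0], "dr": [0, 0, 0.56]}, {"delta_pos": [5, 7.5, 0], "dr": [0, 0, 0.7]}, {"delta_pos": [6, 9.5, 0], "dr": [0, 0, 0.84]}, {"delta_pos": [7, 11.5, 1], "dr": [0, 0, 0.98]}, {"delta_pos": [8, 13, 2], "dr": [0, 0, 1.12]}, {"delta_pos": [9.07, 14.73, 3], "dr": [0, 0, 1.26]}, {"delta_pos": [9.07, 14.73, 4.04], "dr": [0, 0, 1.4]}, {"delta_pos": [9.07, 14.73, 4.04], "dr": [0, 0, 1.543]}, {"delta_pos": [9.07, 14.73, 4.04], "dr": [0, 0, 1.543]}, {"delta_pos": [9.07, 14.73, 4.04], "dr": [0, 0, 1.543]}, {"delta_pos": [9.07, 14.73, 4.04], "dr": [0, 0, 1.543]}], "fingers": 0.56}}

```text
time: 11.5
tcp_pos: [0.4868, 0.0627, 0.3235]
tcp_rot: [[-0.174, 0.981, -0.081], [0.849, 0.191, 0.493], [0.5, 0.017, -0.866]]
force: [-0.4, 0.0, -0.0]
finger_gap: 0.443
```

Run:
```python
from arc import *
s=monitor.sense(); print(s['time'],s['finger_gap'],s['joint_pos'])
print(d(*pose(1.6,z=134)))
out=[]
for n,x0,y0 in(('side',235,130),('top',150,160)):
    im=snap(n,n+'5.png')[:,:,::-1]
    print(n,[(np.round(b['centre'],1),round(b['p'],2)) for b in models.place_of(n,'keeper_knob')[:2]])
    cr=cv2.resize(im[y0:y0+100,x0:x0+80],None,fx=5,fy=5,interpolation=cv2.INTER_CUBIC)
    X=np.array([s['tcp_pos']+s['tcp_rot']@[0,sg*.018,.071] for sg in(-1,1)])
    cv2.polylines(cr,[((proj(n,X)-[x0,y0]+.5)*5).astype(int)],False,(0,255,0),1)
    X=w(P,[(148*np.sin(1.6),85-148*np.cos(1.6),z) for z in(54,80)])
    cv2.polylines(cr,[((proj(n,X)-[x0,y0]+.5)*5).astype(int)],False,(0,0,255),1)
    out.append(cr)
cv2.imwrite('pics/kn.png',np.hstack(out))
```

```text
11.5 0.4428664501561563 [-0.26983657  0.02104396  1.60545654  0.47785396  1.73263705 -0.44037915]
([0.01, -0.0, 5.6], [0.001, 0.0, 0.003])
side [(array([286.1, 196.7]), 0.52)]
top [(array([197.4, 218.2]), 0.71)]
```

View pics/kn.png

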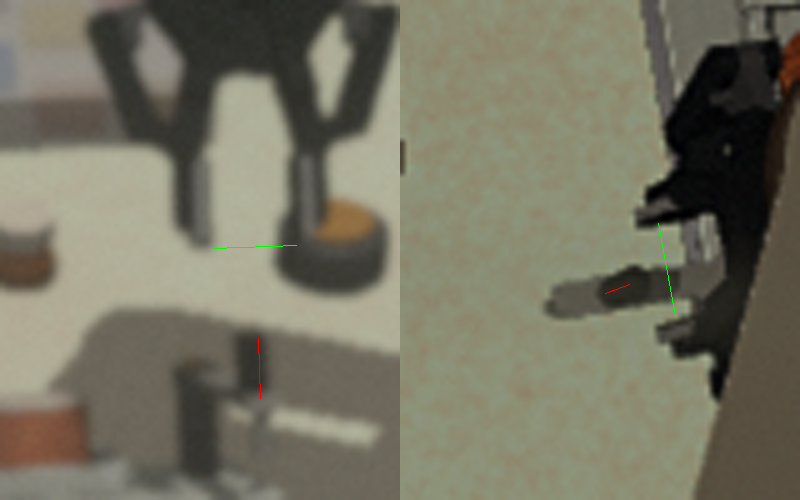

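The jaws are centred on the knob in both views (side: jaw centre 252 and knob 250; top: the fingers straddle the bar). Descending around it.

Call:
{"name": "send_rows", "arguments": {"rows": [{"delta_pos": [0, 0, 1.5], "dr": [0, 0, 0]}, {"delta_pos": [0, 0, 3], "dr": [0, 0, 0]}, {"delta_pos": [0, 0, 4.2], "dr": [0, 0, 0]}, {"delta_pos": [0, 0, 5], "dr": [0, 0, 0]}, {"delta_pos": [0, 0, 5.5], "dr": [0, 0, 0]}, {"delta_pos": [0, 0, 5.5], "dr": [0, 0, 0]}, {"delta_pos": [0, 0, 5.5], "dr": [0, 0, 0]}]}}

```text
time: 12.4
tcp_pos: [0.4824, 0.0898, 0.2762]
tcp_rot: [[-0.172, 0.982, -0.081], [0.849, 0.189, 0.493], [0.5, 0.016, -0.866]]
force: [-0.0, 1.1, 0.2]
finger_gap: 0.438
```

Run:
```python
from arc import *
s=monitor.sense(); print(s['time'],s['force'],np.round(RT.T@(s['tcp_pos']-OT)*1000,1))
for k in np.arange(1.52,0.13,-.08): print(round(k,2),*d(*pose(k,z=134.5)))
```

```text
12.4 [-0.03115297  1.0915582   0.23196646] [148.   89.2 135.3]
1.52 [-0.05, 1.17, 0.08] [0.001, 0.0, 0.081]
1.44 [-0.19, 2.34, 0.08] [0.001, 0.0, 0.161]
1.36 [-0.43, 3.5, 0.08] [0.001, 0.0, 0.241]
1.28 [-0.76, 4.64, 0.08] [0.001, 0.0, 0.321]
1.2 [-1.18, 5.75, 0.09] [0.001, 0.0, 0.401]
1.12 [-1.68, 6.82, 0.09] [0.001, 0.0, 0.481]
1.04 [-2.27, 7.84, 0.09] [0.001, -0.0, 0.561]
0.96 [-2.94, 8.82, 0.09] [0.001, -0.0, 0.641]
0.88 [-3.69, 9.74, 0.09] [0.001, -0.0, 0.721]
0.8 [-4.5, 10.6, 0.09] [0.001, -0.0, 0.801]
0.72 [-5.39, 11.39, 0.09] [0.001, -0.0, 0.881]
0.64 [-6.33, 12.1, 0.09] [0.001, -0.0, 0.961]
0.56 [-7.33, 12.74, 0.09] [0.001, -0.0, 1.041]
0.48 [-8.37, 13.3, 0.1] [0.001, -0.0, 1.121]
0.4 [-9.46, 13.77, 0.1] [0.001, -0.0, 1.201]
0.32 [-10.58, 14.15, 0.1] [0.001, -0.0, 1.281]
0.24 [-11.72, 14.44, 0.1] [0.001, -0.0, 1.361]
0.16 [-12.89, 14.64, 0.1] [0.001, -0.001, 1.441]
```

Call:
{"name": "send_rows", "arguments": {"rows": [{"delta_pos": [-0.05, 1.17, 0.08], "dr": [0, 0, 0.08]}, {"delta_pos": [-0.19, 2.34, 0.08], "dr": [0, 0, 0.16]}, {"delta_pos": [-0.43, 3.5, 0.08], "dr": [0, 0, 0.24]}, {"delta_pos": [-0.76, 4.64, 0.08], "dr": [0, 0, 0.32]}, {"delta_pos": [-1.18, 5.75, 0.09], "dr": [0, 0, 0.4]}, {"delta_pos": [-1.68, 6.82, 0.09], "dr": [0, 0, 0.48]}, {"delta_pos": [-2.27, 7.84, 0.09], "dr": [0, 0, 0.56]}, {"delta_pos": [-2.94, 8.82, 0.09], "dr": [0, 0, 0.64]}, {"delta_pos": [-3.69, 9.74, 0.09], "dr": [0, 0, 0.72]}, {"delta_pos": [-4.5, 10.6, 0.09], "dr": [0, 0, 0.8]}, {"delta_pos": [-5.39, 11.39, 0.09], "dr": [0, 0, 0.88]}, {"delta_pos": [-6.33, 12.1, 0.09], "dr": [0, 0, 0.96]}, {"delta_pos": [-7.33, 12.74, 0.09], "dr": [0, 0, 1.04]}, {"delta_pos": [-8.37, 13.3, 0.1], "dr": [0, 0, 1.12]}, {"delta_pos": [-9.46, 13.77, 0.1], "dr": [0, 0, 1.2]}, {"delta_pos": [-10.58, 14.15, 0.1], "dr": [0, 0, 1.28]}, {"delta_pos": [-11.72, 14.44, 0.1], "dr": [0, 0, 1.36]}, {"delta_pos": [-12.89, 14.64, 0.1], "dr": [0, 0, 1.44]}, {"delta_pos": [-12.89, 14.64, 0.1], "dr": [0, 0, 1.44]}]}}

```text
time: 14.3
tcp_pos: [0.6485, 0.0073, 0.2126]
tcp_rot: [[0.952, 0.295, -0.081], [0.296, -0.818, 0.493], [0.08, -0.493, -0.866]]
force: [0.4, -0.5, 0.7]
finger_gap: 0.44
```

Run:
```python
from arc import *
s=monitor.sense(); print(s['time'],s['force'],'tray',RT.T@s['force'],np.round(RT.T@(s['tcp_pos']-OT)*1000,1),s['joint_pos'][5])
for k,l in((.1,0),(.05,0),(0,0),(0,3),(0,6),(0,9),(0,11),(0,13),(0,15)): print(k,l,*d(*pose(k,z=134.5,lead=l)))
for n in('side','top'):
    snap(n,n+'6.png'); print(n,[(np.round(b['centre'],1),round(b['p'],2)) for b in models.place_of(n,'keeper_knob')[:2]])
    print([proj(n,w(P,[(148*np.sin(k),85-148*np.cos(k),80)])) for k in (0,.1,.2,.3)])
```

```text
14.3 [ 0.35843034 -0.51014536  0.67039547] tray [-0.15140008 -0.27021723  0.86151689] [ 22.2 -61.2 134.5] 0.9271574101187552
0.1 0 [-0.01, 0.75, 0.0] [0.0, -0.001, 0.058]
0.05 0 [-0.07, 1.49, 0.0] [0.0, -0.001, 0.108]
0 0 [-0.17, 2.22, 0.0] [0.0, -0.001, 0.158]
0 3 [-0.22, 2.52, 0.0] [0.0, -0.001, 0.158]
0 6 [-0.27, 2.81, 0.0] [0.0, -0.001, 0.158]
0 9 [-0.31, 3.11, 0.0] [0.0, -0.001, 0.158]
0 11 [-0.35, 3.31, 0.0] [0.0, -0.001, 0.158]
0 13 [-0.38, 3.5, 0.0] [0.0, -0.001, 0.158]
0 15 [-0.41, 3.7, 0.0] [0.0, -0.001, 0.158]
side [(array([215.5, 195.3]), 0.64)]
[array([[214.71177977, 196.06594323]]), array([[215.02318089, 196.42544971]]), array([[215.9632848 , 196.76330817]]), array([[217.5476322 , 197.07489764]])]
top [(array([235.9, 141.5]), 0.59)]
[array([[247.51906328, 140.59771523]]), array([[241.7286163 , 141.04713457]]), array([[236.00750598, 142.1574785 ]]), array([[230.41398944, 143.93514667]])]
```

The bar follows and now reads about 0.2 rad. Pushing it home.

Call:
{"name": "send_rows", "arguments": {"rows": [{"delta_pos": [-0.01, 0.75, 0], "dr": [0, 0, 0.06]}, {"delta_pos": [-0.07, 1.49, 0], "dr": [0, 0, 0.11]}, {"delta_pos": [-0.17, 2.22, 0], "dr": [0, 0, 0.16]}, {"delta_pos": [-0.22, 2.52, 0], "dr": [0, 0, 0.16]}, {"delta_pos": [-0.27, 2.81, 0], "dr": [0, 0, 0.16]}, {"delta_pos": [-0.31, 3.1, 0], "dr": [0, 0, 0.16]}, {"delta_pos": [-0.35, 3.3, 0], "dr": [0, 0, 0.16]}, {"delta_pos": [-0.35, 3.3, 0], "dr": [0, 0, 0.16]}, {"delta_pos": [-0.35, 3.3, 0], "dr": [0, 0, 0.16]}]}}

```text
time: 15.4
tcp_pos: [0.6547, -0.0192, 0.1973]
tcp_rot: [[0.986, 0.145, -0.08], [0.166, -0.854, 0.493], [0.003, -0.5, -0.866]]
force: [-0.3, 0.1, -0.1]
finger_gap: 0.437
```

Call:
{"name": "send_rows", "arguments": {"rows": [{"delta_pos": [0, 0.1, 0], "dr": [0, 0, 0]}, {"delta_pos": [0, 0.2, 0], "dr": [0, 0, 0]}, {"delta_pos": [0, 0.2, 0], "dr": [0, 0, 0]}, {"delta_pos": [0, 0.2, 0], "dr": [0, 0, 0]}]}}

```text
time: 15.8
tcp_pos: [0.655, -0.021, 0.1962]
tcp_rot: [[0.986, 0.145, -0.08], [0.166, -0.854, 0.493], [0.003, -0.5, -0.866]]
force: [-0.4, -0.6, -0.3]
finger_gap: 0.446
```

Call:
{"name": "send_rows", "arguments": {"rows": [{"delta_pos": [0, 0.15, 0], "dr": [0, 0, 0]}, {"delta_pos": [0, 0.3, 0], "dr": [0, 0, 0]}, {"delta_pos": [0, 0.3, 0], "dr": [0, 0, 0]}, {"delta_pos": [0, 0.3, 0], "dr": [0, 0, 0]}]}}

```text
time: 16.2
tcp_pos: [0.6553, -0.0221, 0.1955]
tcp_rot: [[0.986, 0.147, -0.081], [0.168, -0.852, 0.495], [0.004, -0.502, -0.865]]
force: [-3.3, 11.9, 8.1]
finger_gap: 0.439
```

Run:
```python
from arc import *
s=monitor.sense(); print(s['time'],'F tray',RT.T@s['force'],np.round(RT.T@(s['tcp_pos']-OT)*1000,1),s['finger_gap'])
for n in('side','top'):
    snap(n,n+'7.png'); print(n,[(np.round(b['centre'],1),round(b['p'],2)) for b in models.place_of(n,'keeper_knob')[:2]])
```

```text
16.2 F tray [14.67937535  1.29708163  0.85161831] [-12.4 -63.  134.8] 0.4389658185795582
side []
top [(array([248.9, 141.2]), 0.93)]
```

A 14.7 N reaction is well above the 4 N of the ball, and the knob shows at its shut position. Centring around the knob, then retreating.

Call:
{"name": "send_rows", "arguments": {"rows": [{"delta_pos": [0, -0.4, 0], "dr": [0, 0, 0]}, {"delta_pos": [0, -1, 0], "dr": [0, 0, 0]}, {"delta_pos": [0, -1.1, 0], "dr": [0, 0, 0]}, {"delta_pos": [0, -1.1, -0.5], "dr": [0, 0, 0]}, {"delta_pos": [0, -1.1, -2], "dr": [0, 0, 0]}, {"delta_pos": [0, -1.1, -4], "dr": [0, 0, 0]}, {"delta_pos": [0, -1.1, -7], "dr": [0, 0, 0]}, {"delta_pos": [0, -1.1, -11], "dr": [0, 0, 0]}, {"delta_pos": [0, -1.1, -14], "dr": [0, 0, 0]}, {"delta_pos": [0, -1.1, -14], "dr": [0, 0, 0]}, {"delta_pos": [0, -1.1, -14], "dr": [0, 0, 0]}]}}

```text
time: 17.5
tcp_pos: [0.665, -0.0829, 0.3229]
tcp_rot: [[0.986, 0.147, -0.08], [0.167, -0.853, 0.495], [0.005, -0.501, -0.865]]
force: [-0.4, 0.4, -0.1]
finger_gap: 0.44
```

Run:
```python
from arc import *
s=monitor.sense(); print(s['time'],s['force'])
out=[]
for n,x0,y0 in(('side',190,160),('top',185,110)):
    im=snap(n,n+'8.png')[:,:,::-1]
    for q in('keeper_knob','spool_mid'): print(n,q,[(np.round(b['centre'],1),round(b['p'],2)) for b in models.place_of(n,q)[:2]])
    cr=cv2.resize(im[y0:y0+100,x0:x0+80],None,fx=5,fy=5,interpolation=cv2.INTER_CUBIC)
    X=w(P,[(0,85,54),(0,-63,54),(0,-63,80)])
    cv2.polylines(cr,[((proj(n,X)-[x0,y0]+.5)*5).astype(int)],False,(0,0,255),1)
    out.append(cr)
cv2.imwrite('pics/end.png',np.hstack(out))
for k in('driver','tip_cleaner','flux_jar'): print(k,[(np.round(b['centre'],1),round(b['p'],2)) for b in models.look_for('top',k)[:2]])
```

```text
17.5 [-0.43783994  0.38312353 -0.06133077]
side keeper_knob [(array([213.8, 195.4]), 0.63)]
side spool_mid [(array([240.4, 220.6]), 0.61)]
top keeper_knob [(array([248.8, 142.9]), 0.7)]
top spool_mid [(array([240.7, 173.4]), 0.62)]
driver [(array([141.2, 176.3]), 0.89)]
tip_cleaner []
flux_jar []
```

View pics/end.png

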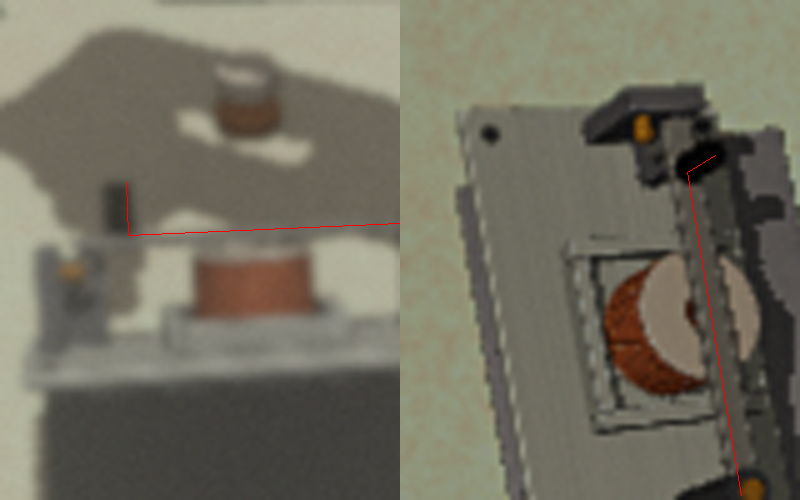

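The bar lies across the spool, its end beyond the brass ball (ball at 643, bar end at 675), and the knob matches the 0 rad model to within a few mm. Because the tolerance is 0.03 rad, I'll push once more, a little harder, to see if anything still moves.

Call:
{"name": "send_rows", "arguments": {"rows": [{"delta_pos": [0, 0, 4], "dr": [0, 0, 0]}, {"delta_pos": [0, 0, 8], "dr": [0, 0, 0]}, {"delta_pos": [0, 0, 11], "dr": [0, 0, 0]}, {"delta_pos": [0, 0, 13], "dr": [0, 0, 0]}, {"delta_pos": [0, 0, 14], "dr": [0, 0, 0]}, {"delta_pos": [0, 0, 14], "dr": [0, 0, 0]}, {"delta_pos": [0, 0.5, 14], "dr": [0, 0, 0]}, {"delta_pos": [0, 1, 14], "dr": [0, 0, 0]}, {"delta_pos": [0, 1.2, 14], "dr": [0, 0, 0]}, {"delta_pos": [0, 1.3, 14], "dr": [0, 0, 0]}, {"delta_pos": [0, 1.4, 14], "dr": [0, 0, 0]}, {"delta_pos": [0, 1.4, 14], "dr": [0, 0, 0]}]}}

```text
time: 19.15
tcp_pos: [0.6558, -0.0231, 0.1959]
tcp_rot: [[0.986, 0.149, -0.081], [0.169, -0.85, 0.499], [0.006, -0.505, -0.863]]
force: [-2.9, 17.3, 14.9]
finger_gap: 0.443
```

Run:
```python
from arc import *
s=monitor.sense(); print(s['time'],'F tray',RT.T@s['force'],np.round(RT.T@(s['tcp_pos']-OT)*1000,1),s['finger_gap'])
```

```text
19.15 F tray [ 2.26167128e+01 -1.56301721e-02  4.09871174e+00] [-13.2 -63.4 135.7] 0.442548559350698
```

At 22.6 N it moved only 0.8 mm more, which is compliance, so the bar is against the hard stop. Retreating.

Call:
{"name": "send_rows", "arguments": {"rows": [{"delta_pos": [0, -0.4, 0], "dr": [0, 0, 0]}, {"delta_pos": [0, -1, 0], "dr": [0, 0, 0]}, {"delta_pos": [0, -1.2, 0], "dr": [0, 0, 0]}, {"delta_pos": [0, -1.2, -0.5], "dr": [0, 0, 0]}, {"delta_pos": [0, -1.2, -2], "dr": [0, 0, 0]}, {"delta_pos": [0, -1.2, -4], "dr": [0, 0, 0]}, {"delta_pos": [0, -1.2, -7], "dr": [0, 0, 0]}, {"delta_pos": [0, -1.2, -11], "dr": [0, 0, 0]}, {"delta_pos": [0, -1.2, -14], "dr": [0, 0, 0]}, {"delta_pos": [0, -1.2, -14], "dr": [0, 0, 0]}, {"delta_pos": [0, -1.2, -14], "dr": [0, 0, 0]}, {"delta_pos": [0, -1.2, -14], "dr": [0, 0, 0]}]}}

```text
time: 20.35
tcp_pos: [0.6652, -0.0828, 0.3221]
tcp_rot: [[0.986, 0.148, -0.082], [0.169, -0.85, 0.499], [0.005, -0.506, -0.863]]
force: [-0.4, 1.0, -0.4]
finger_gap: 0.436
```

Run:
```python
from arc import *
s=monitor.sense(); print(s['time'],s['force'])
for n in('side','top'):
    snap(n,n+'9.png')
    for q in('keeper_knob','spool_mid'): print(n,q,[(np.round(b['centre'],1),round(b['p'],2)) for b in models.place_of(n,q)[:1]])
print(order.close_job())
```

```text
20.35 [-0.40823931  0.99961634 -0.36961298]
side keeper_knob [(array([303. , 180.4]), 0.63)]
side spool_mid [(array([240.1, 217.4]), 0.63)]
top keeper_knob [(array([251.1, 142.1]), 0.62)]
top spool_mid [(array([239.5, 174.5]), 0.7)]
the job is handed in; nothing more can be done
None
```

I lifted the spool off its spindle, set it down in the tilted well without dropping it, and swung the keeper bar shut by its knob. The job was handed in at about 20 s of the 61 s allowed; no verdict was reported.

**Spool:** it touched the well floor at the height I predicted. After release and at the end, the network placed its middle within about 3 px (roughly 5 mm) of where it belongs. I judged flatness by eye and did not measure it.

**Keeper bar:** it came up against a hard stop. The push met 14.7 N, and a second push at 22.6 N moved it only 0.8 mm more; the sprung ball takes only about 4 N. The pictures show the bar end beyond the brass ball, but I could measure the angle only to about 0.03 rad, which is the limit itself. So the force checks are the stronger evidence that it is fully shut.

**Checks that disagreed or failed:**
- **Knob, last side picture:** the network put the knob at (303, 180), which is where the tin stands. I took this as a false report; the top picture had it within a few pixels of the shut position.
- **Bystanders:** in the late check the network found the screwdriver with no sign of having moved, but missed the tin and jar. The jar shows in the last side picture I viewed, but I did not measure either one again. The arm stayed well clear of all three.
- **Tray direction:** the task text says the slope rises ahead and to the left. The images showed left and slightly back, and I followed the images.

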